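# Stand a post in the corner stop for tacking, regripping it in an angled rest

## Robot

A 7-joint arm with a two-finger parallel gripper is mounted at the origin on the work surface. World frame = base frame: x ahead of the robot, y to its left, z up, the work surface at z = 0. Lengths are in m, angles in rad, forces in N, time in s.
With the tool pointing down it reaches from about 0.35 to 0.9 m from the base axis. Payload 19.9 kg.
Tool frame: the origin (TCP) lies between the finger pads; the fingertips stand 19 mm ahead of it and the grasp point (between the pads) is the TCP; z points along the fingers, y is the direction in which the jaws open and shut (so a half turn about z gives the same grasp; the last joint's range is limited). The gripper opens to 94 mm and grips with 3 to 60 N. Pads are 16 mm wide; open, the fingers measure 119 mm over their backs; the gripper's body (75 mm by 177 mm) begins 78 mm behind the grasp point.
Start: joints at [1.123, 0.417, -0.01, 1.614, 0.005, 1.111, -0.053], TCP at [0.247, -0.574, 0.224] pointing down, gripper open.
Joint ranges: [-2.81, 2.81], [-0.39, 2.02], [-1.27, 1.25], [0.06, 2.57], [-1.19, 4.33], [0.19, 2], [-2.82, 2.82]. Speed limits (rad/s): [1.89, 1.89, 2.39, 2.39, 3.01, 3.01, 3.01].

## Interface

Orientations are given as a 3x3 rotation matrix whose columns are the frame's x, y, z axes.
In Python, from rig import robot gives the robot as it stands. Calls block until the motion is done:
- robot.move_ptp(position, orientation): joint-space move of the TCP to a pose.
- robot.move_linear(position, velocity=0.15, frame=None, threshold=None): straight line of the TCP; frame=None keeps the orientation; velocity is the mean speed in m/s. With threshold (N) it stops when the force on the tool has changed by that much, and returns True; else False.
- robot.goto_joints(angles): joint-space move.
- robot.gripper_to(opening): finger opening in m; the grip force is fixed at half the most; returns when the fingers have stopped.
- robot.pause(seconds).
- robot.ik(position, orientation): joint angles nearest the present ones, or None.
- robot.get_state(): the state.
- robot.grab_frame(name): name is "scene" or "top" or "wrist"; returns the picture (384x512x3 uint8, red, green, blue); there is no depth.
- robot.camera_info(name): a dict with "fx", "fy", "cx", "cy" (pixels), "rvec" (rotation vector, rad) and "tvec" (3), from world to camera coordinates, as OpenCV has them. Camera axes: x right, y down, z forward; pixel columns grow to the right and rows downward; lengths in m; the calibration is good to about 2 mm. A picture is of the moment at which its call begins: read the wrist's pose just before it. camera_info takes no time and is no camera call; for the wrist camera it gives the pose at the moment of the call.
A pose or a line that the arm cannot do raises robot.PlanningError and nothing moves.
- robot.sign_off(): hands the job in, once; it reports no verdict.
The state is a dict: "time": time; "qpos": joint angles; "joint_vel": joint speeds; "effort": joint torques, N m; "ee_pos": TCP position; "tool_rot": TCP orientation; "force": force on the tool from outside, world axes, zero at the start; "moment": the same for the moment, N m; "opening": finger opening in m.
Only numpy, scipy, OpenCV 4.12 (cv2) and the standard library are available. Lean on these libraries where they do the work, as an engineer would, in place of code of your own. Each camera call takes 0.05 s, during which the arm holds its last target.

## Task

Get the square steel post ready for tacking: it must stand upright on the plate of the corner stop, open cut end down and round cap up, turned square to the stop and pushed up against both of its walls. It lies flat, so first lay it in the 45-degree rest with its cut end down against the rest's end plate and its cap up, let go of it there, and then regrip it at the new angle to stand it up. Leave the other things on the table where they are.

Things in the scene. Friction and masses are not known exactly. Their poses are not given: they have to be found in the camera images.
- post_mid (a point): Centre of the post's square section, half-way along. Bright steel square post, 30 x 30 mm, 150 mm long, 0.3 to 0.5 kg, with a round cap (26 mm wide, 15 mm long) on one end; the other end is cut flat with a dark opening. Its x axis runs along it towards the cap; y, z are square to its sides. At the start it lies flat, cap roughly away from the robot, this point 15 mm up. It balances near here.
- post_foot (a point): Centre of the post's flat cut end (its foot), 75 mm from post_mid against x; same axes as post_mid.
- rest: Angled rest, fixed. Base 170 x 90 x 8 mm; origin under its centre, z up. A flat grey bed, 135 mm long, climbs at 45 degrees towards +x (roughly away from the robot), closed at its low end by an end plate 25 mm high. The lowest 45 mm is 56 mm wide with side cheeks 40 mm apart, 16 mm high; above that the bed is 20 mm wide with nothing beside it, so fingers pass on both sides of a post there.
- rest_seat (a point): Where the centre of the post's foot lies when the post lies home in the rest: on the bed's middle line, 15 mm off the bed, at the end plate; 33 mm above the table. From here the lying post climbs at 45 degrees along the rest's +x. Same axes as the rest.
- stop: Corner stop, fixed to the table: steel plate 150 x 130 x 8 mm with two grey walls 10 mm thick and 45 mm high standing on it, forming a square inside corner. Origin under the plate's centre, z up; its +x points roughly away from the robot. One wall closes the +x side, the other the +y side.
- stop_corner (a point): Where the two inner wall faces meet the plate's top, 8 mm above the table; axes as the stop's. The inner faces are the planes x = 0 and y = 0 of this point and reach 80 mm towards -y and 75 mm towards -x; a post snug in the corner has its foot centre at x = -15 mm, y = -15 mm, z = 0.
- offcut: Bystander: short square steel tube offcut, 80 x 30 x 30 mm, both ends plain, lying flat; not the post. Origin: centre of its underside.
- wrench: Bystander: steel wrench lying flat. Origin: on its underside.
- brush: Bystander: brush lying flat. Origin: on its underside.
- jar: Bystander: white screw-top jar, 68 mm wide, 75 mm tall. Origin: centre of its underside.
- lantern: Bystander: open round stainless cup with flower cut-outs, 80 mm wide, 85 mm tall. Origin: centre of its underside.
- hammer: Bystander: hammer lying flat. Origin: on its underside.
- bar: Bystander: round steel bar offcut, 22 mm thick, 160 mm long, lying flat. Origin: centre of its underside.
- post: The post itself (see post_mid); this origin lies 15 mm from post_mid, on the middle of one long side, against z. Same axes.
Not all that is in view belongs to the job. Leave any pink, turquoise or yellow look-alike of the post alone.

How it is judged:
By the outcome, as a careful person would: the job done as asked, in the order asked, and still so for the second after the job is handed in, with the robot touching nothing.
It also fails if it takes over 61 s, if anything falls off the work surface, if the arm or the gripper's body presses on something with over 40 N, if the wrist force passes 120 N, or if a joint passes its speed limit or range.

## Working session

There is one attempt and no reset: what is moved stays moved. The work goes in short steps, each a Python script; the robot and the scene stay as the last script left them, time stands still between calls to the robot, and variables do not carry over. Pictures are saved under pics/ and viewed, and the job is handed in when it is done.

```bash
ls; mkdir -p pics; python3 - <<'E'
from rig import robot
import cv2
for n in ("scene","top","wrist"):
    i=robot.camera_info(n); print(n,i)
    im=robot.grab_frame(n); cv2.imwrite(f"pics/{n}0.png",cv2.resize(im[:,:,::-1],(800,600),interpolation=cv2.INTER_CUBIC))
print(robot.get_state())
E
```

```text
pics
scene {'fx': 369.7148720578414, 'fy': 369.7148720578414, 'cx': 251.0161514693828, 'cy': 189.11379810280064, 'rvec': array([ 1.09400523,  2.4475213 , -0.92982608]), 'tvec': array([ 0.32699586, -0.24945605,  1.33194311])}
top {'fx': 398.8650098421164, 'fy': 398.8650098421164, 'cx': 250.14144018896255, 'cy': 194.02868116655685, 'rvec': array([ 2.16566689, -2.22467195,  0.0510484 ]), 'tvec': array([0.04680133, 0.51271917, 1.41825   ])}
wrist {'fx': 311.53495288126487, 'fy': 311.53495288126487, 'cx': 262.92809423944703, 'cy': 191.20530833766622, 'rvec': array([-2.44692294,  1.61004095,  0.20184672]), 'tvec': array([-0.62523924, -0.02750075,  0.39040484])}
{'time': 0.15, 'qpos': array([ 1.12352263,  0.41782229, -0.01030976,  1.61403242,  0.0046536 ,
        1.11069346, -0.05300915]), 'joint_vel': array([ 0.00154217, -0.00275586, -0.00053048, -0.0010081 ,  0.00222364,
       -0.00147772, -0.0011662 ]), 'effort': array([-2.51585010e-05, -8.51535130e+01,  6.38512876e-01, -4.26138353e+01,
       -4.88404243e-02,  1.72118173e-02,  2.79253493e-05]), 'ee_pos': array([ 0.24660779, -0.57399471,  0.22397949]), 'tool_rot': array([[ 9.18803558e-01,  3.94714913e-01, -3.98492249e-04],
       [ 3.94715113e-01, -9.18803173e-01,  8.42054842e-04],
       [-3.37643388e-05, -9.30973898e-04, -9.99999566e-01]]), 'force': array([-0.12045956,  0.33657844,  0.43029004]), 'moment': array([-0.01735578, -0.0303297 ,  0.01925599]), 'opening': 0.09397975017156612}
```

View pics/top0.png

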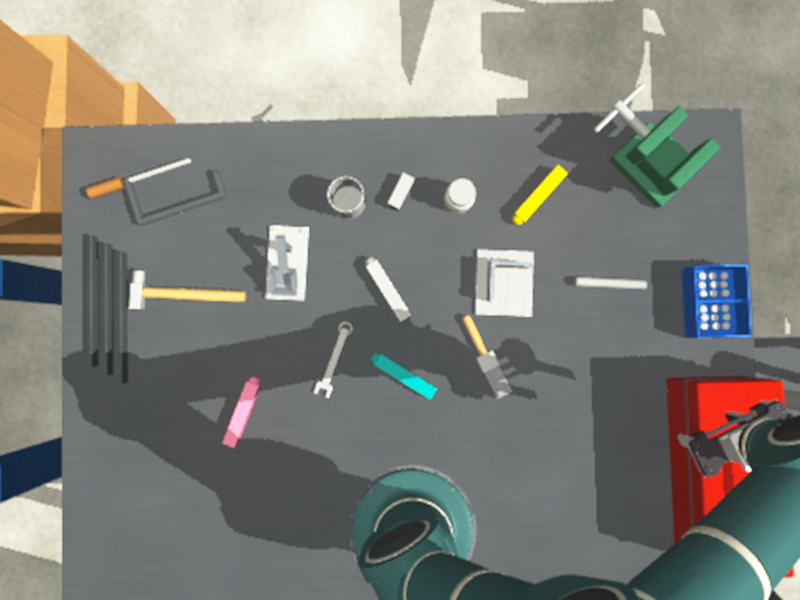

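View pics/scene0.png

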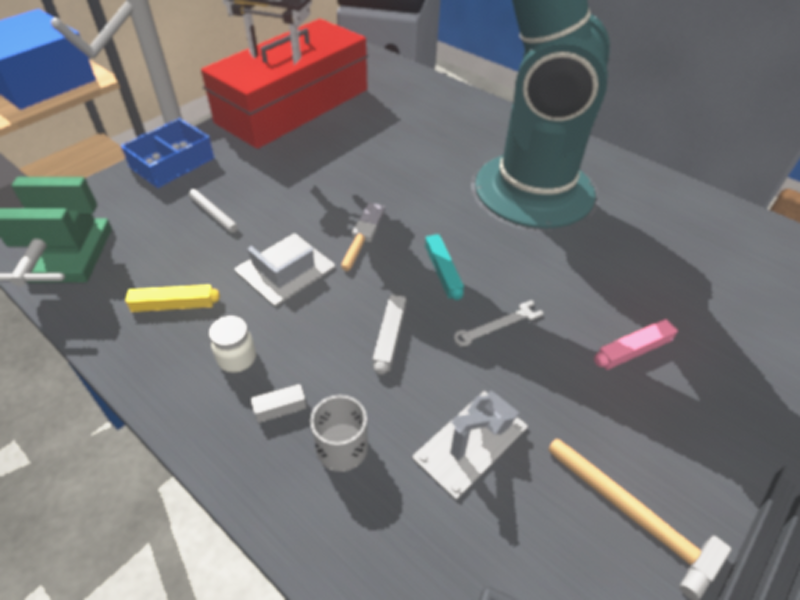

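View pics/wrist0.png

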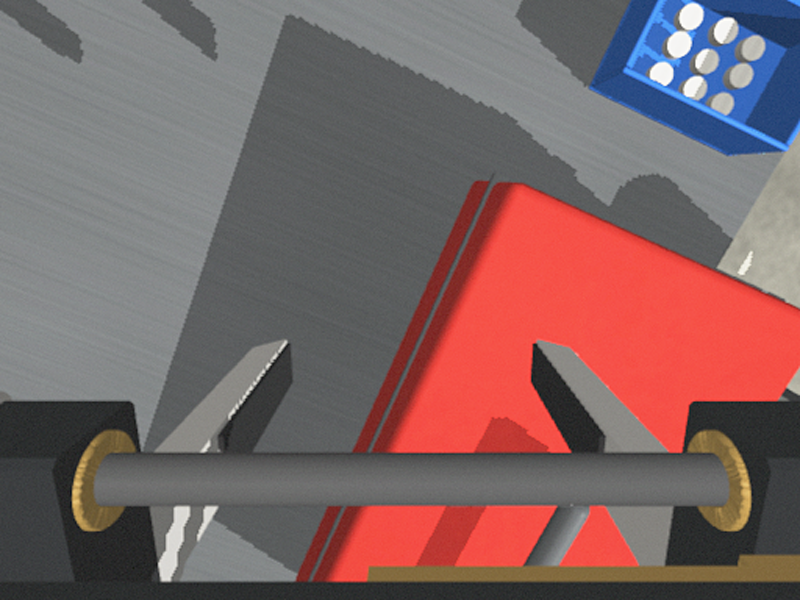

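Top view (800x600): the post's cap is at (371,262) and its cut end at (403,315), the rest is at (287,263) and the stop at (504,283). I'll compute rough poses, then look closer with the wrist camera.

```bash
cat > h.py <<'E'
from rig import robot
import cv2, numpy as np
from scipy.spatial.transform import Rotation as R
def cam(n):
    i=robot.camera_info(n); K=np.array([[i['fx'],0,i['cx']],[0,i['fy'],i['cy']],[0,0,1]]); Rm=cv2.Rodrigues(i['rvec'])[0]; return K,Rm,i['tvec']
def toW(c,uv,z):
    K,Rm,t=c; C=-Rm.T@t; d=Rm.T@np.linalg.inv(K)@np.array([*uv,1.]); return C+d*(z-C[2])/d[2]
def toP(c,X):
    K,Rm,t=c; p=(Rm@np.atleast_2d(X).T).T+t; p=p@K.T; return p[:,:2]/p[:,2:]
def rz(a): return R.from_euler('z',a).as_matrix()
DOWN=np.diag([1.,-1,-1])
E
python3 - <<'E'
from h import *
c=cam('top')
S=512/800
for nm,uv,z in [('cap',(369,261),.03),('cut',(403,316),.03),('restLL',(265,299),.008),('restUL',(269,227),.008),('restUR',(309,227),.008),('restLR',(305,300),.008),('stopUL',(476,250),.008),('stopUR',(533,250),.008),('stopLL',(476,315),.008),('stopLR',(533,316),.008)]:
    print(nm,toW(c,np.array(uv)*S,z).round(3))
w=cam('wrist');s=robot.get_state()
Cw=-w[1].T@w[2]; print('cam in tool',s['tool_rot'].T@(Cw-s['ee_pos']), s['tool_rot'].T@w[1].T)
im=robot.grab_frame('top')
for n,(x,y,ww,h) in {'post':(225,155,50,56),'rest':(160,138,50,60),'stop':(295,150,56,60)}.items():
    cv2.imwrite(f'pics/top_{n}.png',cv2.resize(im[y:y+h,x:x+ww,::-1],None,fx=10,fy=10,interpolation=cv2.INTER_CUBIC))
E
```

```text
cap [0.61 0.08 0.03]
cut [0.483 0.006 0.03 ]
restLL [0.531 0.323 0.008]
restUL [0.698 0.311 0.008]
restUR [0.696 0.218 0.008]
restLR [0.527 0.231 0.008]
stopUL [ 0.632 -0.167  0.008]
stopUR [ 0.628 -0.299  0.008]
stopLL [ 0.482 -0.162  0.008]
stopLR [ 0.476 -0.293  0.008]
cam in tool [ 0.0694177   0.00088545 -0.16045642] [[ 9.17434543e-04 -9.69608336e-01 -2.44660647e-01]
 [ 9.99999510e-01  9.80809690e-04 -1.37198849e-04]
 [ 3.72994681e-04 -2.44660401e-01  9.69608761e-01]]
```

```bash
python3 - <<'E'
from h import *
a=[cv2.imread(f'pics/top_{n}.png') for n in('rest','post','stop')]
H=600
b=[cv2.copyMakeBorder(x,0,H-x.shape[0],0,10,cv2.BORDER_CONSTANT) for x in a]
cv2.imwrite('pics/top_all.png',cv2.resize(np.hstack(b),(800,300)))
E
cat > view.py <<'E'
from h import *
import sys
def view(n,p,Rm=DOWN):
    robot.move_ptp(p,Rm); c=cam('wrist'); im=robot.grab_frame('wrist')
    np.savez(f'{n}.npz',K=c[0],R=c[1],t=c[2],im=im)
    cv2.imwrite(f'pics/{n}.png',cv2.resize(im[:,:,::-1],(800,600),interpolation=cv2.INTER_CUBIC))
    print(n,robot.get_state()['time'])
E
python3 - <<'E'
from view import *
view('vstop',[0.52,-0.2,0.24])
view('vrest',[0.52,0.2,0.24])
E
```

```text
vstop 1.9417
vrest 3.475
```

View pics/vstop.png

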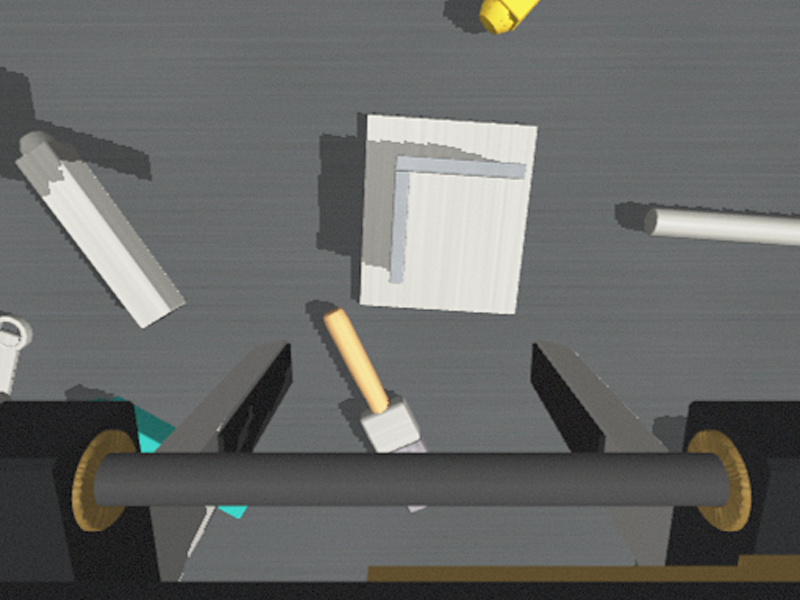

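View pics/vrest.png

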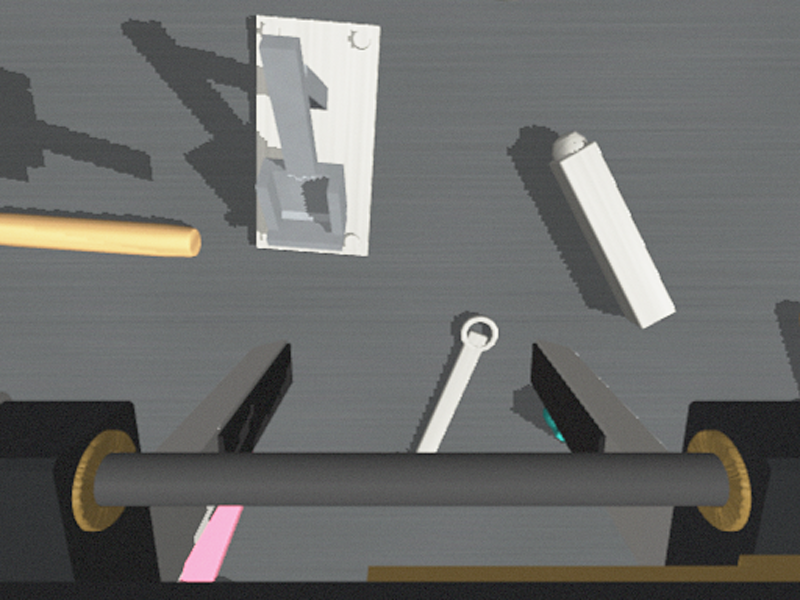

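View pics/top_all.png

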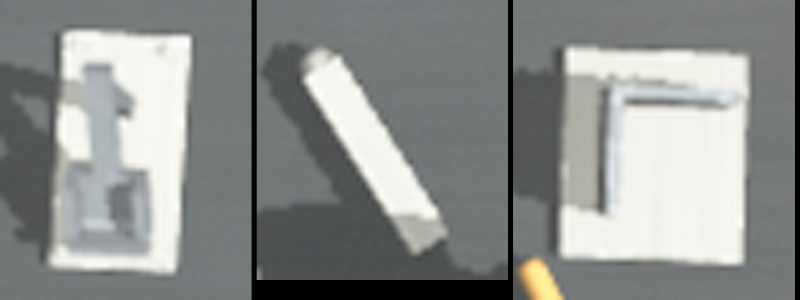

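Both views are clear. The stop is at (450,215), the rest at (315,135) and the post runs from its cap at (570,145) to its cut end at (660,318). I'll crop enlarged views to read the corners.

```bash
python3 - <<'E'
import numpy as np,cv2
def crop(f,x0,y0,w,h,s,o):
    im=np.load(f)['im'][y0:y0+h,x0:x0+w,::-1]; im=cv2.resize(im,None,fx=s,fy=s,interpolation=cv2.INTER_CUBIC)
    for k in range(0,w,10):
        cv2.putText(im,str(x0+k),(k*s,10),0,.33,(0,0,255)); cv2.line(im,(k*s,12),(k*s,16),(0,0,255),1)
    for k in range(0,h,10):
        cv2.putText(im,str(y0+k),(0,k*s+4),0,.33,(0,0,255)); cv2.line(im,(24,k*s),(28,k*s),(0,0,255))
    cv2.imwrite(o,im)
crop('vstop.npz',225,65,125,140,4,'pics/c_stop.png')
crop('vrest.npz',155,0,95,170,3,'pics/c_rest.png')
crop('vrest.npz',335,75,105,140,4,'pics/c_post.png')
E
```

```text
(no output)
```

View pics/c_stop.png

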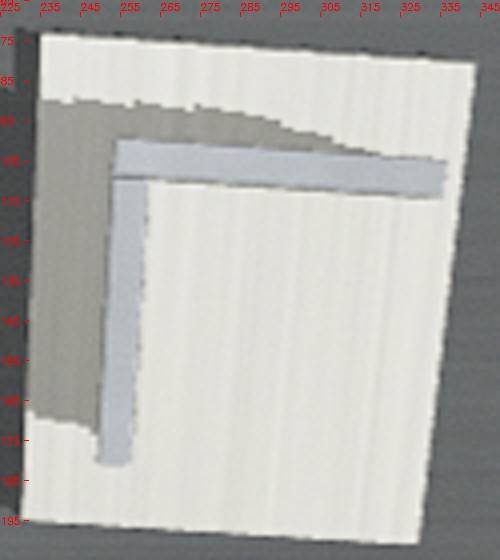

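View pics/c_rest.png

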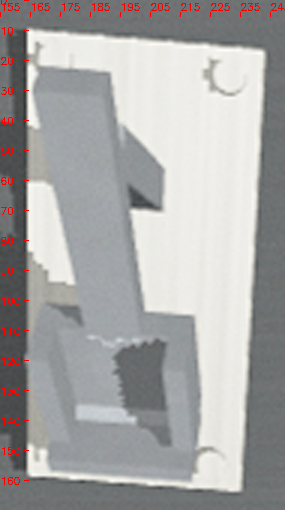

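View pics/c_post.png

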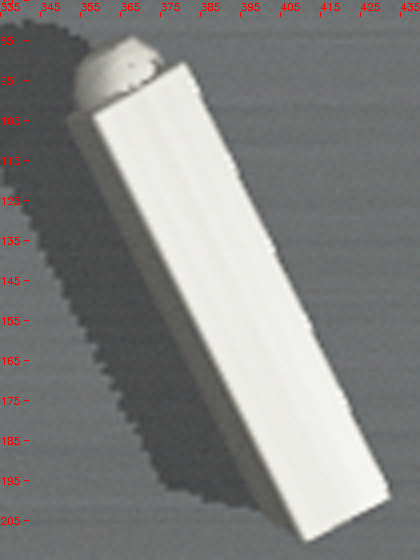

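```bash
cat > fit.py <<'E'
from h import *
from scipy.optimize import least_squares
def fit(c,uv,M,x0):
    f=lambda p:(toP(c,np.c_[(rz(p[2])[:2,:2]@np.array(M)[:,:2].T).T+p[:2],np.array(M)[:,2]])-uv).ravel()
    r=least_squares(f,x0); return r.x,np.abs(r.fun).max()
def ld(f):
    d=np.load(f); return d['K'],d['R'],d['t']
def px(l,s,x0,y0): return (np.array(l)+.5)/s-.5+[x0,y0]
E
python3 - <<'E'
from fit import *
cs=ld('vstop.npz');cr=ld('vrest.npz')
pl=px([(40,33),(476,64),(419,544),(22,520)],4,225,65)
M=[(.075,.065,.008),(.075,-.065,.008),(-.075,-.065,.008),(-.075,.065,.008)]
print('stop',fit(cs,pl,M,[.555,-.23,0]))
w=px([(148,181),(444,198),(132,466)],4,225,65)
print('corner',fit(cs,w,[(0,0,.053),(0,-.08,.053),(-.075,0,.053)],[.59,-.2,0]))
r=px([(27,29),(265,49),(241,492),(27,476)],3,155,0)
M=[(.085,.045,.008),(.085,-.045,.008),(-.085,-.045,.008),(-.085,.045,.008)]
print('rest',fit(cr,r,M,[.61,.27,0]))
p=px([(94,117),(185,64),(390,497),(306,542)],4,335,75)
M=[(.075,.015,.03),(.075,-.015,.03),(-.075,-.015,.03),(-.075,.015,.03)]
print('post',fit(cr,p,M,[.54,.04,.5]))
for q in p: print(toW(cr,q,.03).round(4))
# bed low-end/top-end checks
print([toW(cr,px([q],3,155,0)[0],.008).round(4) for q in [(27,29),(265,49),(241,492),(27,476)]])
# top cam
S=512/800;ct=cam('top')
t=np.array([(62,32),(190,36),(178,271),(50,267)])/ .5454/1.0
E
```

```text
stop (array([ 0.55622316, -0.2290333 , -0.06334   ]), np.float64(0.48185268581922003))
corner (array([ 0.59100452, -0.20064023, -0.04634052]), np.float64(2.053300660900419))
rest (array([ 0.61562926,  0.27125992, -0.07733538]), np.float64(0.15966544193489085))
post (array([0.54326073, 0.03821843, 0.53336002]), np.float64(1.0715228118033338))
[0.5999 0.0882 0.03  ]
[0.6144 0.0635 0.03  ]
[ 0.4869 -0.0114  0.03  ]
[0.4724 0.0128 0.03  ]
[array([0.7038, 0.3095, 0.008 ]), array([0.6969, 0.2198, 0.008 ]), array([0.5275, 0.2328, 0.008 ]), array([0.5344, 0.3229, 0.008 ])]
```

```bash
python3 - <<'E'
from fit import *
cs=ld('vstop.npz')
w=px([(148,181),(444,198),(132,466),(115,140),(447,160),(113,178),(98,464)],4,225,65)
W=[toW(cs,q,.053) for q in w]
a=-.0633; yaw=rz(a)
C=np.array([.55622,-.22903,0])
for q in W: print(q.round(4),(yaw.T@(q-C)).round(4))
# same point with z=.008
print('at z=.008')
for q in w: print((yaw.T@(toW(cs,q,.008)-C)).round(4))
E
```

```text
[ 0.5923 -0.2009  0.053 ] [0.0343 0.0303 0.053 ]
[ 0.5879 -0.281   0.053 ] [ 0.0349 -0.0499  0.053 ]
[ 0.5137 -0.1963  0.053 ] [-0.0445  0.03    0.053 ]
[ 0.603  -0.1921  0.053 ] [0.0443 0.0398 0.053 ]
[ 0.5978 -0.2813  0.053 ] [ 0.0448 -0.0495  0.053 ]
[ 0.5931 -0.1915  0.053 ] [0.0345 0.0398 0.053 ]
[ 0.5143 -0.1866  0.053 ] [-0.0445  0.0397  0.053 ]
at z=.008
[0.0346 0.0305 0.008 ]
[ 0.0353 -0.0601  0.008 ]
[-0.0544  0.0302  0.008 ]
[0.046  0.0412 0.008 ]
[ 0.0465 -0.0596  0.008 ]
[0.0348 0.0412 0.008 ]
[-0.0544  0.0411  0.008 ]
```

```bash
python3 - <<'E'
from fit import *
cr=ld('vrest.npz')
C=np.array([.61563,.27126,0]);Rr=rz(-.0773)
s=.5**.5
def pr(l): return (((toP(cr,[C+Rr@np.array(q) for q in l])-[155,0])+.5)*3-.5).round(0).tolist()
# top end corners
for q in [(37,67),(110,72)]: print((Rr.T@(toW(cr,px([q],3,155,0)[0],.1179)-C)).round(4))
for xb in(-.065,-.06,-.055,-.05,-.045,-.04):
    b=np.array([xb,0,.0224]);u=np.array([s,0,s]);n=np.array([-s,0,s]);y=np.array([0,1,0])
    print(xb,'bot',pr([b+.02*y,b-.02*y]),'plate top',pr([b+.025*n+.028*y,b+.025*n-.028*y]),'top',pr([b+.135*u+.01*y,b+.135*u-.01*y]),'cheek top',pr([b+.045*u+.016*n+.028*y,b+.045*u+.016*n-.02*y]))
im=np.load('vrest.npz')['im'][95:170,160:230,::-1]
im=cv2.resize(im,None,fx=8,fy=8,interpolation=cv2.INTER_CUBIC); im=cv2.convertScaleAbs(im,alpha=1.3)
cv2.imwrite('pics/c_bed.png',im)
E
```

```text
[0.0465 0.0084 0.1179]
[ 0.0468 -0.0115  0.1179]
-0.065 bot [[79.0, 436.0], [178.0, 444.0]] plate top [[46.0, 485.0], [190.0, 496.0]] top [[31.0, 130.0], [103.0, 136.0]] cheek top [[25.0, 389.0], [162.0, 399.0]]
-0.06 bot [[79.0, 424.0], [179.0, 432.0]] plate top [[46.0, 472.0], [191.0, 483.0]] top [[31.0, 110.0], [104.0, 117.0]] cheek top [[25.0, 374.0], [162.0, 385.0]]
-0.055 bot [[79.0, 411.0], [179.0, 419.0]] plate top [[46.0, 459.0], [191.0, 471.0]] top [[31.0, 91.0], [104.0, 97.0]] cheek top [[25.0, 360.0], [163.0, 370.0]]
-0.05 bot [[79.0, 399.0], [180.0, 406.0]] plate top [[46.0, 446.0], [192.0, 458.0]] top [[31.0, 71.0], [104.0, 77.0]] cheek top [[25.0, 345.0], [163.0, 356.0]]
-0.045 bot [[79.0, 386.0], [180.0, 394.0]] plate top [[46.0, 433.0], [192.0, 445.0]] top [[31.0, 51.0], [105.0, 57.0]] cheek top [[25.0, 330.0], [164.0, 341.0]]
-0.04 bot [[80.0, 373.0], [181.0, 381.0]] plate top [[46.0, 420.0], [193.0, 432.0]] top [[31.0, 30.0], [105.0, 37.0]] cheek top [[25.0, 315.0], [164.0, 326.0]]
```

View pics/c_bed.png

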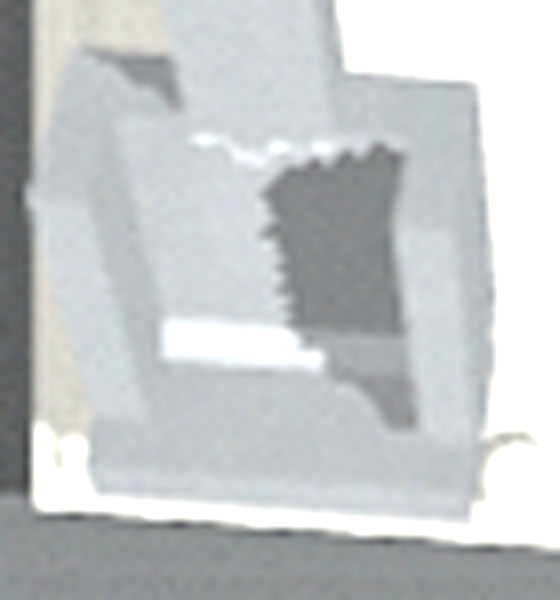

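```bash
cat > plan.py <<'E'
from fit import *
s=.5**.5
TILT=lambda a: R.from_euler('y',-a).as_matrix()   # rotates x towards +z
# post on table
PC=np.array([.54326,.03822,.015]); PYAW=.5334
G1=rz(PYAW)@DOWN; TH=.009   # TCP sits 9 mm above the post axis in grasp 1
# rest
RC=np.array([.61563,.27126,0]); RY=-.0773; RR=rz(RY)
XB=-.049
seat=RC+RR@np.array([XB-.0106,-.0005,.033])
u=RR@np.array([s,0,s]); n=RR@np.array([-s,0,s])
T1=RR@TILT(np.pi/4)@DOWN
# stop
SC=np.array([.55622,-.22903,0]); SY=-.0633; RS=rz(SY)
corner=SC+RS@np.array([.035,.030,.008])
T3=RS@TILT(np.pi/4)@DOWN
t2=.082
E
python3 - <<'E'
from plan import *
print('seat',seat,'corner',corner)
lo=np.array([-2.81,-.39,-1.27,.06,-1.19,.19,-2.82]);hi=np.array([2.81,2.02,1.25,2.57,4.33,2,2.82])
def chk(nm,p,r):
    q=robot.ik(p,r); print(nm,None if q is None else (np.round(q,2),np.minimum(q-lo,hi-q).min().round(2)))
chk('g1',[*PC[:2],.024],G1)
p=seat+.075*u+TH*n
chk('r1',p,T1); chk('r1up',p+.06*n+.03*u,T1)
chk('r2',seat+t2*u,RR@DOWN)
f=corner+RS@np.array([-.015,-.015,t2])
chk('s',f,T3); chk('sup',f+[-.02,-.02,.08],T3)
E
```

```text
seat [0.55616936 0.27536399 0.033     ] corner [ 0.59304763 -0.2013041   0.008     ]
g1 (array([ 0.16,  0.58, -0.36,  1.94,  0.32,  0.68, -1.43]), np.float64(0.49))
r1 (array([-1.15,  0.58,  0.52,  2.13,  1.78,  0.29,  2.15]), np.float64(0.1))
r1up (array([-0.74,  0.37, -0.01,  2.13,  1.51,  0.55,  2.56]), np.float64(0.26))
r2 (array([-0.19,  0.67, -0.39,  1.58,  0.3 ,  0.95, -2.33]), np.float64(0.49))
s (array([ 0.61,  0.45, -0.19,  2.27,  3.72,  0.37,  1.35]), np.float64(0.18))
sup (array([ 0.85,  0.28, -0.37,  2.25,  4.32,  0.24,  0.78]), np.float64(0.01))
```

```bash
python3 - <<'E'
from plan import *
lo=np.array([-2.81,-.39,-1.27,.06,-1.19,.19,-2.82]);hi=np.array([2.81,2.02,1.25,2.57,4.33,2,2.82])
def chk(nm,p,r):
    q=robot.ik(p,r); print(nm,None if q is None else (np.round(q,2),np.minimum(q-lo,hi-q).round(2).min()))
print(robot.get_state()['qpos'].round(2))
f=corner+RS@np.array([-.015,-.015,t2])
for d in(0,15,25,35,45):
    chk(f'stop{d}',f,RS@TILT(np.radians(d))@DOWN)
    chk(f'stopup{d}',f+[-.02,-.02,.08],RS@TILT(np.radians(d))@DOWN)
p=seat+.075*u+TH*n
for d in(0,15,25,35,45):
    chk(f'rest{d}',p,RR@TILT(np.radians(d))@DOWN)
    chk(f'restup{d}',p+.06*n+.02*u,RR@TILT(np.radians(d))@DOWN)
for d in(-45,-30,-20,-10,0):
    chk(f'post{d}',PC+[0,0,.009],rz(PYAW)@TILT(np.radians(d))@DOWN)
for d in(-20,-10,0):
    chk(f'restg{d}',seat+t2*u,RR@TILT(np.radians(d))@DOWN)
E
```

```text
[-0.06  0.31 -0.44  1.76  0.15  1.11 -2.12]
stop0 (array([ 0.48,  0.56, -0.23,  1.74,  0.16,  0.86, -1.45]), np.float64(0.67))
stopup0 (array([ 0.54,  0.45, -0.25,  1.71,  0.13,  1.  , -1.39]), np.float64(0.81))
stop15 (array([ 0.55,  0.47, -0.25,  1.94,  0.09,  0.5 , -1.37]), np.float64(0.31))
stopup15 (array([ 0.57,  0.33, -0.22,  1.91, -0.02,  0.66, -1.25]), np.float64(0.47))
stop25 (array([ 0.64,  0.44, -0.32,  2.06,  0.01,  0.25, -1.27]), np.float64(0.06))
stopup25 (array([ 0.59,  0.28, -0.19,  2.04, -0.23,  0.43, -1.02]), np.float64(0.24))
stop35 (array([ 1.16,  0.59, -0.9 ,  2.16,  1.62,  0.21, -2.7 ]), np.float64(0.02))
stopup35 (array([ 1.05,  0.31, -0.67,  2.14, -0.21,  0.19, -0.98]), np.float64(-0.0))
stop45 (array([ 0.61,  0.45, -0.19,  2.27,  3.72,  0.37,  1.35]), np.float64(0.18))
stopup45 (array([ 0.85,  0.28, -0.37,  2.25,  4.32,  0.24,  0.78]), np.float64(0.01))
rest0 (array([-0.19,  0.65, -0.39,  1.61,  0.29,  0.94, -2.34]), np.float64(0.48))
restup0 (array([-0.19,  0.55, -0.41,  1.64,  0.25,  1.01, -2.33]), np.float64(0.49))
rest15 (array([-0.33,  0.54, -0.28,  1.8
[... 616 characters left out ...]
2]), np.float64(0.3))
post-45 (array([-0.07,  0.99, -0.29,  1.37,  0.39,  1.62, -1.51]), np.float64(0.38))
post-30 (array([-0.01,  0.83, -0.31,  1.56,  0.37,  1.32, -1.51]), np.float64(0.68))
post-20 (array([ 0.04,  0.74, -0.33,  1.69,  0.35,  1.12, -1.49]), np.float64(0.88))
post-10 (array([ 0.1 ,  0.65, -0.34,  1.82,  0.34,  0.9 , -1.47]), np.float64(0.71))
post0 (array([ 0.16,  0.58, -0.36,  1.94,  0.32,  0.68, -1.43]), np.float64(0.49))
restg-20 (array([-0.15,  0.86, -0.42,  1.29,  0.14,  1.35, -2.18]), np.float64(0.64))
restg-10 (array([-0.16,  0.76, -0.42,  1.44,  0.21,  1.15, -2.24]), np.float64(0.58))
restg0 (array([-0.19,  0.67, -0.39,  1.58,  0.3 ,  0.95, -2.33]), np.float64(0.49))
```

```bash
cat >> plan.py <<'E'
FLIP=np.diag([-1.,-1,1]); d2=np.radians
TH=.010; P1=-35; P2=-25; t2=.097
G1=rz(PYAW)@TILT(d2(P1))@DOWN@FLIP
T1=RR@TILT(d2(P1+45))@DOWN@FLIP
T2=RR@TILT(d2(P2))@DOWN@FLIP
T3=RS@TILT(d2(P2+45))@DOWN@FLIP
r1=seat+.075*u+TH*n
r2=seat+t2*u
s3=corner+RS@np.array([-.015,-.015,t2])
def st(m=''):
    x=robot.get_state(); print(m,'t',round(x['time'],2),'p',x['ee_pos'].round(4),'F',x['force'].round(1),'M',x['moment'].round(2),'op',round(x['opening'],4)); return x
E
python3 - <<'E'
from plan import *
lo=np.array([-2.81,-.39,-1.27,.06,-1.19,.19,-2.82]);hi=np.array([2.81,2.02,1.25,2.57,4.33,2,2.82])
def chk(nm,p,r):
    q=robot.ik(p,r); print(nm,None if q is None else (np.round(q,2),np.minimum(q-lo,hi-q).round(2).min()))
chk('g1',PC+[0,0,TH],G1);chk('g1u',PC+[0,0,.1],G1)
chk('r1',r1,T1);chk('r1u',r1+.06*n+.03*u,T1)
chk('r2',r2,T2);chk('r2u',r2-T2[:,2]*.1,T2)
chk('s3',s3,T3);chk('s3u',s3+[0,0,.08],T3)
robot.gripper_to(.07)
robot.move_ptp(PC+[0,0,.11],G1)
x=st(); print(x['qpos'].round(2))
import view
c=cam('wrist'); im=robot.grab_frame('wrist'); cv2.imwrite('pics/pre1.png',cv2.resize(im[:,:,::-1],(800,600)))
uv=toP(c,[PC+rz(PYAW)@np.array(q) for q in [(.075,.015,.015),(.075,-.015,.015),(-.075,-.015,.015),(-.075,.015,.015)]]); print((uv*800/512).round(0).tolist())
E
```

```text
g1 (array([ 0.4 ,  1.18, -1.09,  1.48,  0.9 ,  1.75,  1.24]), np.float64(0.18))
g1u (array([ 0.4 ,  1.04, -1.09,  1.46,  0.78,  1.81,  1.3 ]), np.float64(0.18))
r1 (array([ 0.11,  0.73, -0.88,  1.73,  0.85,  0.94,  0.36]), np.float64(0.39))
r1u (array([ 0.14,  0.62, -0.94,  1.73,  0.74,  1.  ,  0.42]), np.float64(0.33))
r2 (array([ 0.09,  1.07, -0.95,  1.16,  0.51,  1.58,  0.74]), np.float64(0.32))
r2u (array([ 0.04,  1.04, -0.95,  0.95,  0.48,  1.77,  0.79]), np.float64(0.23))
s3 (array([ 1.  ,  0.53, -0.8 ,  1.98,  0.62,  0.49,  1.34]), np.float64(0.3))
s3u (array([ 0.97,  0.37, -0.73,  1.93,  0.29,  0.61,  1.61]), np.float64(0.42))
 t 7.04 p [0.5433 0.0384 0.1251] F [0.4 0.4 0.3] M [ 0.36 -0.51 -0.04] op 0.0701
[ 0.4   1.02 -1.09  1.46  0.77  1.82  1.3 ]
[[443.0, 578.0], [381.0, 578.0], [386.0, 289.0], [437.0, 289.0]]
```

View pics/pre1.png

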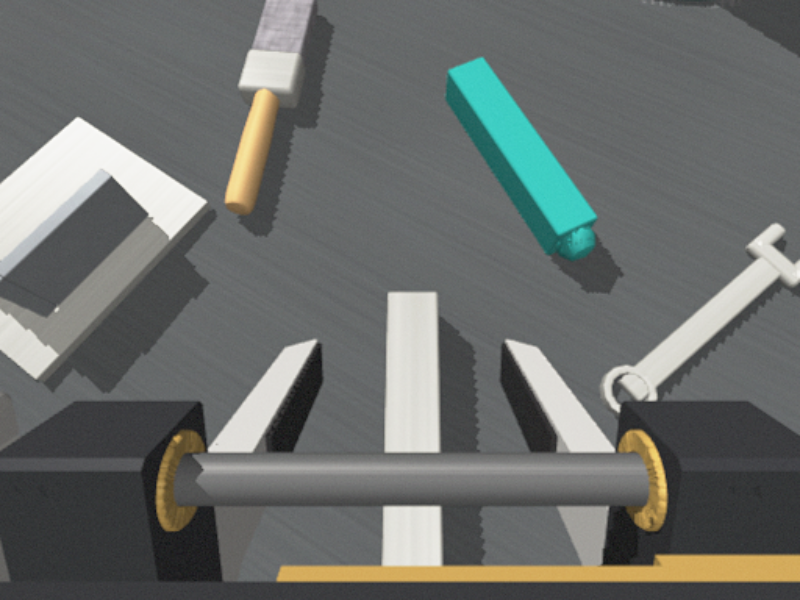

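The wrist view agrees with my estimate: the post's foot edge sits at row 292 against a predicted 289, and its columns match. The wrench and stop are clear of the fingers, so I'll grasp now.

```bash
python3 - <<'E'
from plan import *
robot.move_linear(PC+[0,0,TH],velocity=.12); st('down')
robot.gripper_to(.02); st('closed')
robot.move_linear(PC+[0,0,.13],velocity=.15); st('lift')
robot.move_ptp(r1+.05*n+.03*u,T1); x=st('pre'); print(x['qpos'].round(2))
robot.move_linear(r1+.015*n+.015*u,velocity=.12); st('near')
im=robot.grab_frame('wrist'); cv2.imwrite('pics/near1.png',cv2.resize(im[:,:,::-1],(800,600)))
im=robot.grab_frame('scene'); cv2.imwrite('pics/near1s.png',cv2.resize(im[150:340,190:380,::-1],(600,600),interpolation=cv2.INTER_CUBIC))
E
```

```text
down t 8.07 p [0.5436 0.0384 0.0256] F [-0.7  0.2 -0.4] M [ 0.36 -0.52  0.03] op 0.0699
closed t 8.78 p [0.5433 0.0383 0.025 ] F [-1.   0.5  1.9] M [ 0.35 -0.41 -0.02] op 0.0297
lift t 9.72 p [0.543  0.038  0.1441] F [-0.4 -0.5 -4.1] M [ 0.64 -1.07 -0.  ] op 0.03
pre t 10.68 p [0.5881 0.2714 0.1488] F [-0.4  0.4 -4.6] M [ 0.07  0.18 -0.03] op 0.0298
[ 0.21  0.71 -1.06  1.72  0.87  1.06  0.35]
near t 11.14 p [0.6018 0.2717 0.1137] F [ 0.8  0.4 -4.9] M [ 0.07  0.28 -0.  ] op 0.0301
```

View pics/near1.png

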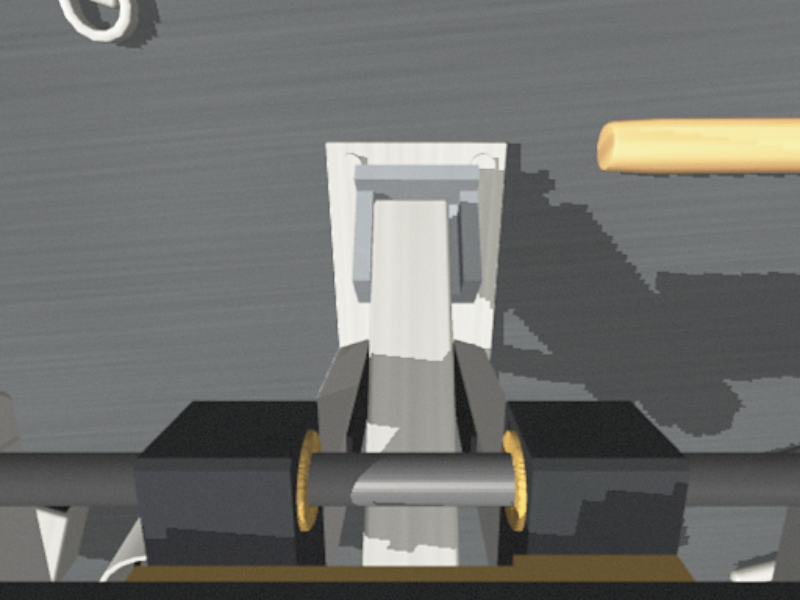

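View pics/near1s.png

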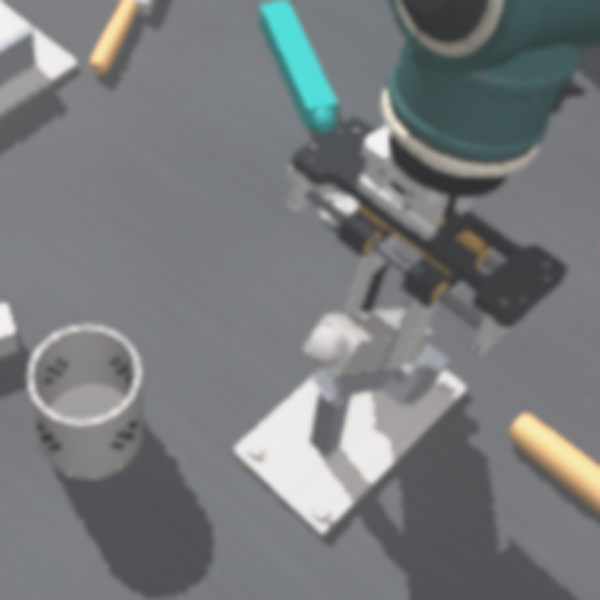

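The post is tilted with its foot between the cheeks, at columns 375-447 against inner cheeks at about 372 and 458. I'll shift it 1 mm in +y and seat it.

```bash
python3 - <<'E'
from plan import *
y=RR@np.array([0,1,0])
x=st(); p=x['ee_pos'].copy()
p=p+.0012*y
h=robot.move_linear(p-.03*n,velocity=.03,threshold=6); x=st(f'bed {h}')
rel=lambda q:((q-r1)@u,(q-r1)@y,(q-r1)@n)
print(np.round(rel(x['ee_pos']),4))
h=robot.move_linear(x['ee_pos']+.0015*n-.035*u,velocity=.04,threshold=8); x=st(f'end {h}')
print(np.round(rel(x['ee_pos']),4))
im=robot.grab_frame('wrist'); cv2.imwrite('pics/seat1.png',cv2.resize(im[:,:,::-1],(800,600)))
E
```

```text
t 11.24 p [0.6019 0.2721 0.1148] F [ 0.3  0.9 -4.1] M [ 0.05  0.25 -0.05] op 0.0297
bed True t 11.78 p [0.6106 0.2716 0.1054] F [-0.3 -0.5 -3.4] M [ 0.11  0.26 -0.04] op 0.0299
[0.0148 0.0004 0.0027]
end True t 12.32 p [0.5972 0.2725 0.0932] F [1.2 0.6 5.1] M [ 0.09 -0.04  0.  ] op 0.0301
[-0.0033  0.0003  0.0035]
```

View pics/seat1.png

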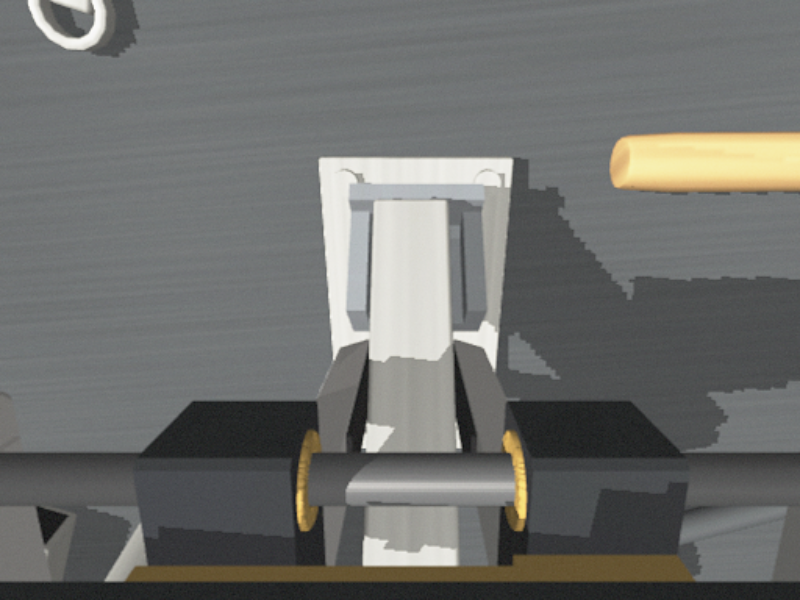

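```bash
python3 - <<'E'
from plan import *
x=st(); 
y=RR@np.array([0,1,0]); rel=lambda q:np.round(((q-r1)@u,(q-r1)@y,(q-r1)@n),4)
h=robot.move_linear(x['ee_pos']-.008*n,velocity=.03,threshold=6); x=st(f'bed {h}'); print(rel(x['ee_pos']))
robot.gripper_to(.07); x=st('open'); print(rel(x['ee_pos']))
robot.move_linear(x['ee_pos']-T1[:,2]*.09,velocity=.2); st('back')
c=cam('wrist'); im=robot.grab_frame('wrist'); np.savez('v2.npz',K=c[0],R=c[1],t=c[2],im=im); cv2.imwrite('pics/seated.png',cv2.resize(im[:,:,::-1],(800,600)))
im=robot.grab_frame('scene'); cv2.imwrite('pics/seateds.png',cv2.resize(im[190:340,240:390,::-1],(600,600),interpolation=cv2.INTER_CUBIC))
E
```

```text
t 12.37 p [0.5972 0.2724 0.0932] F [ 0.9 -0.1  4.3] M [ 0.08 -0.02 -0.02] op 0.0299
bed True t 12.57 p [0.5987 0.2724 0.0923] F [-0.2 -2.   6.7] M [-0.3  -0.23 -0.08] op 0.0299
[-0.0029  0.0004  0.0017]
open t 13.36 p [0.5985 0.2721 0.0918] F [ 1.1 -0.1  0.2] M [ 0.07  0.03 -0.03] op 0.0702
[-0.0034  0.      0.0016]
back t 13.96 p [0.583  0.2729 0.1803] F [-1.3 -0.7  0. ] M [0.14 0.04 0.02] op 0.0696
```

View pics/seated.png

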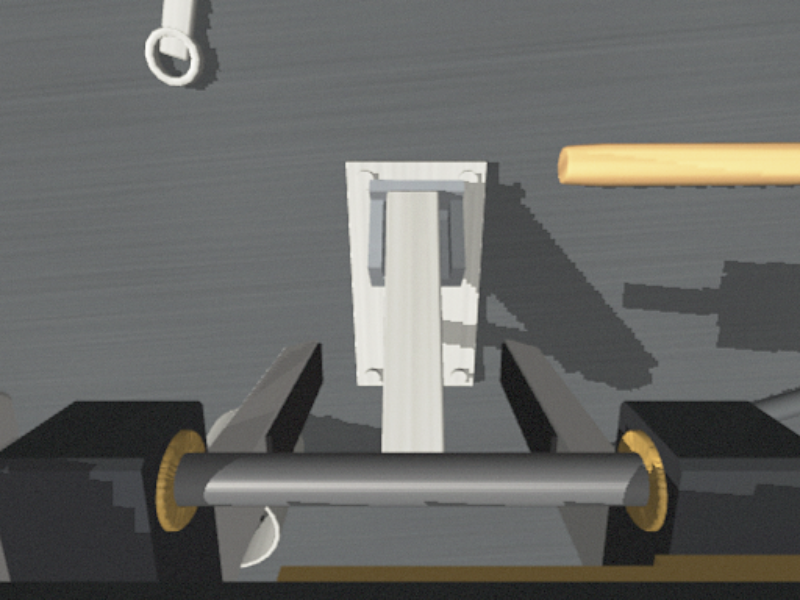

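View pics/seateds.png

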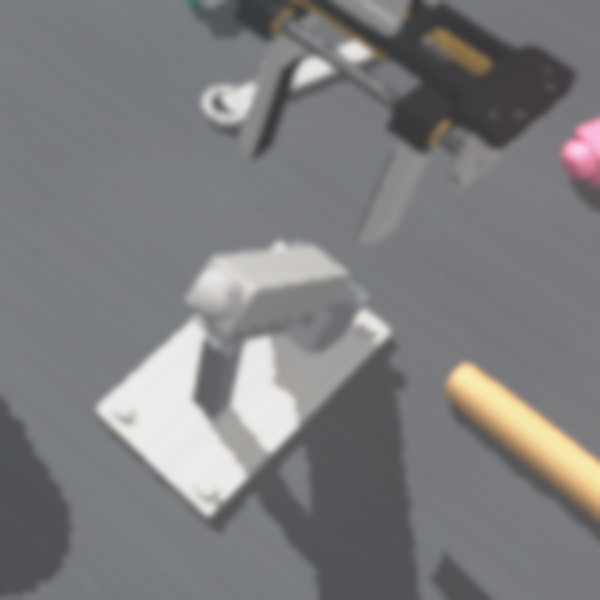

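The post is lying home in the rest, released, with its foot at the end plate and cap up. Next I'll regrip it at the new angle.

```bash
cat >> plan.py <<'E'
seat2=seat-.0031*u+.0014*n
r2=seat2+t2*u
E
python3 - <<'E'
from plan import *
robot.move_ptp(r2-T2[:,2]*.11,T2); x=st('pre'); print(x['qpos'].round(2))
robot.move_linear(r2,velocity=.12,threshold=8); st('at')
robot.gripper_to(.02); st('closed')
im=robot.grab_frame('scene'); cv2.imwrite('pics/regrip.png',cv2.resize(im[150:340,190:380,::-1],(600,600),interpolation=cv2.INTER_CUBIC))
E
```

```text
pre t 15.02 p [0.6672 0.2673 0.1998] F [-0.  -0.9 -0. ] M [-0.02 -0.45 -0.02] op 0.0698
[ 0.05  1.06 -1.01  0.94  0.52  1.8   0.77]
at t 16.08 p [0.6219 0.2705 0.1012] F [-0.  -0.1 -0.3] M [-0.01 -0.51 -0.04] op 0.07
closed t 16.78 p [0.6213 0.2704 0.1004] F [ 0.6 -0.4  0. ] M [ 0.07 -0.4  -0.04] op 0.0294
```

View pics/regrip.png

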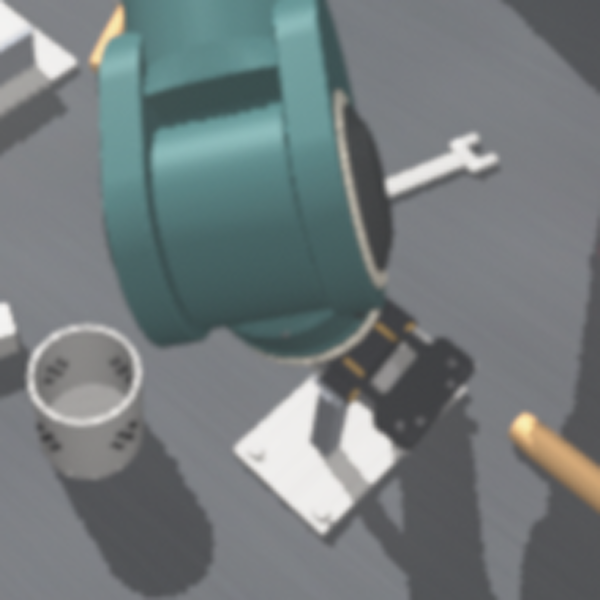

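```bash
python3 - <<'E'
from plan import *
robot.move_linear(r2+[0,0,.1],velocity=.15); st('lift')
robot.move_ptp(s3+RS@np.array([-.025,-.02,.09]),T3); x=st('pre'); print(x['qpos'].round(2))
c=cam('wrist'); im=robot.grab_frame('wrist'); np.savez('v3.npz',K=c[0],R=c[1],t=c[2],im=im); cv2.imwrite('pics/st1.png',cv2.resize(im[:,:,::-1],(800,600)))
im=robot.grab_frame('scene'); cv2.imwrite('pics/st1s.png',cv2.resize(im[70:230,100:260,::-1],(600,600),interpolation=cv2.INTER_CUBIC))
E
```

```text
lift t 17.65 p [0.6212 0.27   0.1994] F [ 0.1  0.1 -4.6] M [-0.02 -0.98 -0.04] op 0.0299
pre t 19.5 p [ 0.5515 -0.233   0.1952] F [-0.3  0.5 -4.1] M [ 0.13  0.47 -0.04] op 0.0298
[ 1.39  0.55 -1.25  1.94  0.68  0.74  1.34]
```

View pics/st1.png

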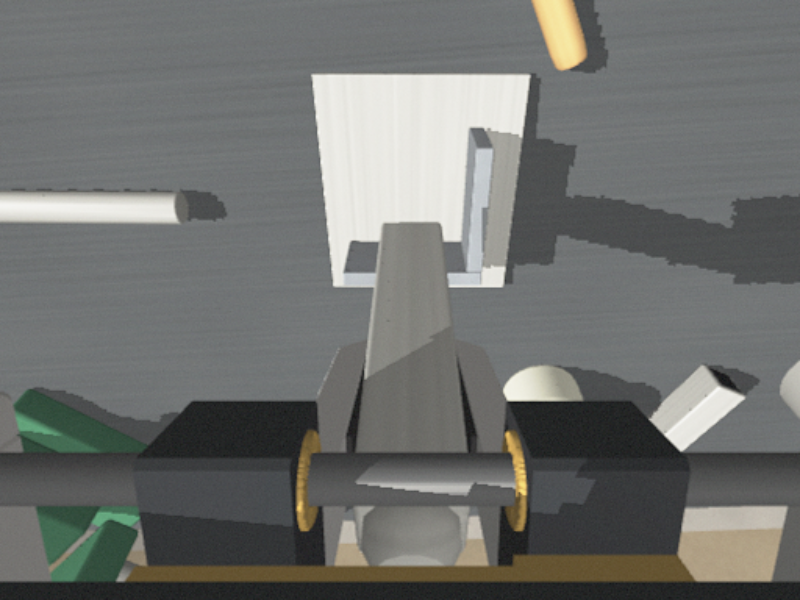

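View pics/st1s.png

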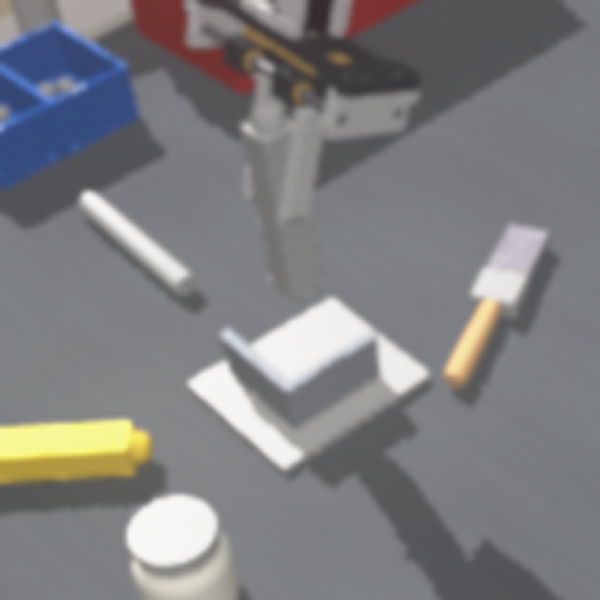

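```bash
python3 - <<'E'
from plan import *
c=ld('v3.npz'); x=robot.get_state(); p=x['ee_pos']; r=x['tool_rot']
A=r@(T3.T@RS)  # post frame approx: stop axes carried with the tool
q=[p+A@np.array(v) for v in [(-.015,.015,-t2),(-.015,-.015,-t2),(-.015,.015,.053),(-.015,-.015,.053)]]
print((toP(c,q)*800/512).round(0).tolist())
for dd in(-2,2):
    B=A@R.from_euler('y',dd,degrees=True).as_matrix()
    print(dd,(toP(c,[p+B@np.array(v) for v in [(-.015,.015,-t2),(-.015,-.015,-t2)]])*800/512).round(0).tolist())
robot.goto_joints([0.97,.37,-.73,1.93,.29,.61,1.61]); x=st('re'); print(x['qpos'].round(2))
pre=s3+RS@np.array([-.012,-.010,.05])
q=robot.ik(pre,T3); print(q.round(2)); q=robot.ik(s3,T3); print(q.round(2))
E
```

```text
[[443.0, 225.0], [384.0, 225.0], [476.0, 489.0], [356.0, 489.0]]
-2 [[443.0, 231.0], [384.0, 231.0]]
2 [[443.0, 220.0], [383.0, 220.0]]
re t 20.3 p [ 0.5726 -0.2177  0.1839] F [ 0.2 -0.5 -5.4] M [0.09 0.54 0.01] op 0.0301
[ 0.97  0.37 -0.73  1.93  0.29  0.61  1.61]
[ 0.97  0.4  -0.71  1.97  0.32  0.54  1.61]
[ 0.87  0.48 -0.62  1.98  0.42  0.45  1.5 ]
```

```bash
python3 - <<'E'
from plan import *
ex=RS@np.array([1.,0,0]); ey=RS@np.array([0,1.,0]); ez=np.array([0,0,1.])
rel=lambda q:(RS.T@(q-s3)).round(4)
robot.move_linear(s3-.012*ex-.010*ey+.04*ez,velocity=.12,frame=T3); st('pre')
robot.move_linear(s3-.012*ex-.010*ey+.01*ez,velocity=.1)
h=robot.move_linear(s3-.012*ex-.010*ey-.012*ez,velocity=.03,threshold=6); x=st(f'plate {h}'); print(rel(x['ee_pos']))
p=x['ee_pos']+.0012*ez
robot.move_linear(p,velocity=.02); st('up')
h=robot.move_linear(p+.025*ex,velocity=.03,threshold=6); x=st(f'xwall {h}'); print(rel(x['ee_pos']))
h=robot.move_linear(x['ee_pos']-.0003*ex+.022*ey,velocity=.03,threshold=6); x=st(f'ywall {h}'); print(rel(x['ee_pos']))
im=robot.grab_frame('wrist'); cv2.imwrite('pics/st2.png',cv2.resize(im[:,:,::-1],(800,600)))
E
```

```text
pre t 20.78 p [ 0.5646 -0.2246  0.145 ] F [ 0.3  0.3 -4.3] M [ 0.13  0.54 -0.  ] op 0.0301
plate True t 21.73 p [ 0.5648 -0.2247  0.1024] F [ 1.9 -0.2 -0.7] M [-0.15 -0.25 -0.09] op 0.0301
[-0.0118 -0.0102 -0.0026]
up t 21.98 p [ 0.5646 -0.2247  0.1033] F [-0.4  0.6 -4.2] M [ 0.08  0.51 -0.02] op 0.0297
xwall True t 22.57 p [ 0.5812 -0.2256  0.1027] F [-0.4 -0.1 -4.3] M [0.03 0.32 0.01] op 0.0301
[ 0.0047 -0.01   -0.0023]
ywall True t 23.05 p [ 0.5814 -0.2141  0.1027] F [-0.8 -2.8  3.5] M [-0.74  0.08 -0.22] op 0.0297
[ 0.0042  0.0015 -0.0023]
```

View pics/st2.png

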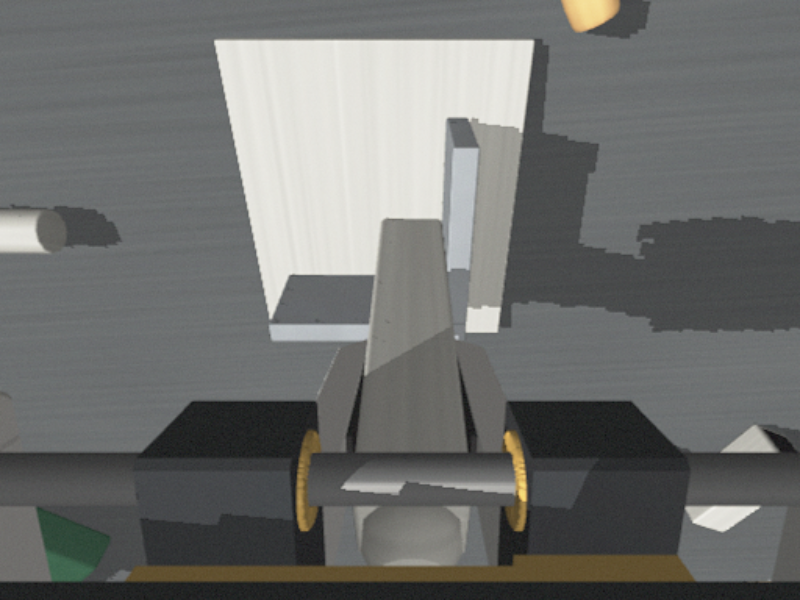

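The foot's near edge is at row 219, about 30 mm from the x-wall's base at row 275. Its right edge at column 441 is against the y-wall base at about 443. I'll set it down, release and check.

```bash
python3 - <<'E'
from plan import *
rel=lambda q:(RS.T@(q-s3)).round(4)
x=st()
h=robot.move_linear(x['ee_pos']+[0,0,-.004],velocity=.02,threshold=5); x=st(f'down {h}'); print(rel(x['ee_pos']))
robot.gripper_to(.075); x=st('open'); print(rel(x['ee_pos']))
robot.move_linear(x['ee_pos']-T3[:,2]*.10,velocity=.15); st('back')
robot.move_linear(robot.get_state()['ee_pos']+RS@np.array([-.07,0,.0]),velocity=.2); st('back')
c=cam('wrist'); im=robot.grab_frame('wrist'); np.savez('v4.npz',K=c[0],R=c[1],t=c[2],im=im); cv2.imwrite('pics/st3.png',cv2.resize(im[:,:,::-1],(800,600)))
im=robot.grab_frame('scene'); cv2.imwrite('pics/st3s.png',cv2.resize(im[100:220,130:250,::-1],(600,600),interpolation=cv2.INTER_CUBIC))
E
```

```text
t 23.1 p [ 0.5813 -0.2141  0.1027] F [-1.  -1.1  5.6] M [-0.31 -0.08 -0.13] op 0.03
down True t 23.31 p [ 0.5829 -0.2142  0.1016] F [-0.3 -1.6  3.8] M [-0.12 -0.22 -0.03] op 0.0297
[ 0.0057  0.0015 -0.0034]
open t 24.15 p [ 0.5824 -0.2148  0.1013] F [ 1.  -0.5 -0.4] M [0.12 0.15 0.03] op 0.0749
[ 0.0053  0.0008 -0.0037]
back t 24.97 p [ 0.5481 -0.2128  0.1947] F [ 0.2 -0.1  0. ] M [0.13 0.12 0.01] op 0.075
back t 25.47 p [ 0.4781 -0.2086  0.1944] F [-0.1 -0.2  0.3] M [0.04 0.2  0.01] op 0.0754
```

View pics/st3.png

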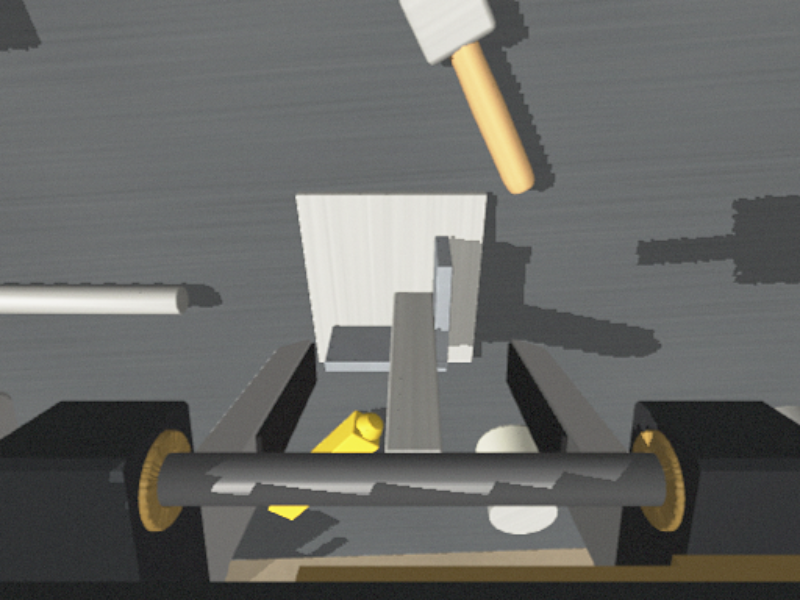

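View pics/st3s.png

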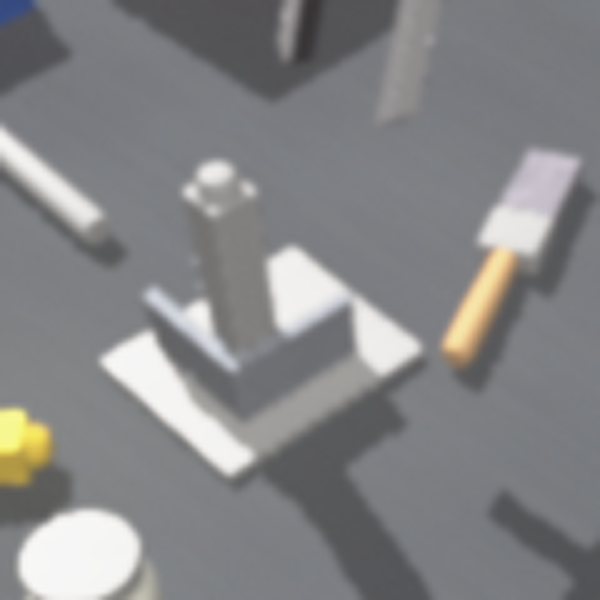

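It stands upright. I'll measure the gaps to both walls.

```bash
python3 - <<'E'
from plan import *
c=ld('v4.npz'); d=np.load('v4.npz')['im']
x0,y0,w,h,S=190,120,120,125,5
im=cv2.resize(d[y0:y0+h,x0:x0+w,::-1],None,fx=S,fy=S,interpolation=cv2.INTER_CUBIC); im=cv2.convertScaleAbs(im,alpha=1.2)
cv2.imwrite('pics/c4.png',im)
def pr(l): return (((toP(c,[corner+RS@np.array(q) for q in l])-[x0,y0])+.5)*S-.5).round(0).tolist()
print('foot ideal',pr([(-.03,0,0),(-.03,-.03,0)]),'top',pr([(-.03,0,.15),(-.03,-.03,.15)]))
print('ywall base end',pr([(-.075,0,0),(-.079,0,0),(0,0,0)]),'top',pr([(-.079,0,.045),(0,0,.045)]))
print('xwall base',pr([(0,-.08,0),(0,-.03,0)]),'top',pr([(0,-.08,.045),(0,-.03,.045)]))
print('plate',pr([(-.11,.035,0),(-.11,-.095,0),(.04,-.095,0)]))
E
```

```text
foot ideal [[433.0, 339.0], [308.0, 339.0]] top [[466.0, 851.0], [279.0, 851.0]]
ywall base end [[437.0, 171.0], [438.0, 155.0], [430.0, 438.0]] top [[446.0, 257.0], [437.0, 558.0]]
xwall base [[112.0, 439.0], [311.0, 439.0]] top [[85.0, 558.0], [305.0, 558.0]]
plate [[606.0, 23.0], [-7.0, 24.0], [70.0, 559.0]]
```

View pics/c4.png

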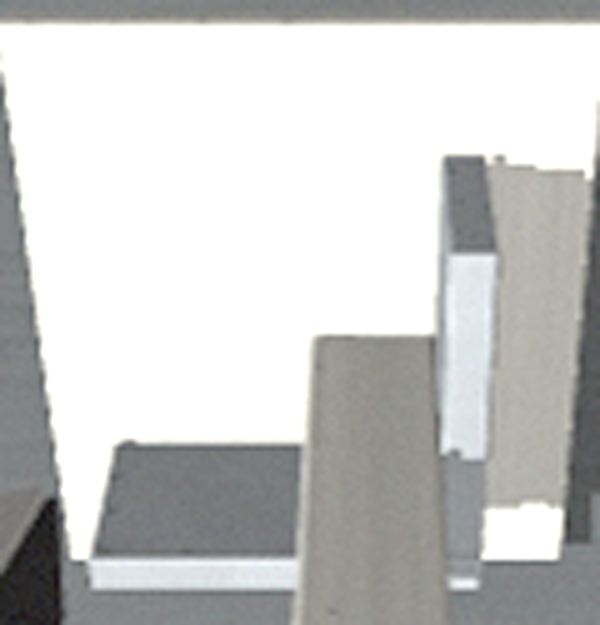

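The post stands square, but there's roughly a 1.8 mm gap to the x-wall (foot row 337 where about 343 is expected) and about 0.5 mm to the y-wall. I'll nudge it low with closed fingers, checking reach first.

```bash
cat >> plan.py <<'E'
def push(yaw,phi,flip,gap,h=.018):
    """TCP pose with closed fingertip corner at `gap` m from the face of the snug post; yaw 0 pushes +x, 90 pushes +y"""
    Rm=RS@rz(d2(yaw))@TILT(d2(phi))@DOWN@(FLIP if flip else np.eye(3))
    f=.019*np.sin(d2(phi))+.008*np.cos(d2(phi)); g=.019*np.cos(d2(phi))-.008*np.sin(d2(phi))
    dr=RS@rz(d2(yaw))@np.array([1.,0,0])
    c=corner+RS@np.array([-.015,-.015,h])-(.015+gap+f)*dr+[0,0,g]
    return c,Rm,dr
E
python3 - <<'E'
from plan import *
lo=np.array([-2.81,-.39,-1.27,.06,-1.19,.19,-2.82]);hi=np.array([2.81,2.02,1.25,2.57,4.33,2,2.82])
for yaw in(0,90):
  for phi in(20,22,25,30,35):
    for fl in(0,1):
      for gap in (0.02,):
        c,Rm,dr=push(yaw,phi,fl,gap); q=robot.ik(c,Rm); q2=robot.ik(c+[0,0,.12]-.06*dr,Rm)
        print(yaw,phi,fl,None if q is None else (q.round(2),np.minimum(q-lo,hi-q).min().round(2)), q2 is not None and np.minimum(q2-lo,hi-q2).min().round(2))
print(robot.get_state()['qpos'].round(2))
E
```

```text
0 20 0 (array([ 0.46,  0.46, -0.08,  2.13, -0.33,  0.23, -0.93]), np.float64(0.04)) 0.29
0 20 1 (array([ 0.86,  0.53, -0.57,  2.12,  0.61,  0.28,  1.35]), np.float64(0.09)) 0.29
0 22 0 (array([ 0.45,  0.46, -0.06,  2.16, -0.53,  0.19, -0.73]), np.float64(-0.0)) 0.25
0 22 1 (array([ 0.84,  0.51, -0.53,  2.14,  0.6 ,  0.21,  1.36]), np.float64(0.02)) 0.25
0 25 0 (array([ 1.04,  0.58, -0.74,  2.17,  1.15,  0.23, -2.27]), np.float64(0.04)) 0.18
0 25 1 (array([ 1.04,  0.58, -0.74,  2.17,  1.15,  0.23,  0.87]), np.float64(0.04)) 0.17
0 30 0 (array([ 1.32,  0.78, -1.08,  2.22,  1.7 ,  0.43, -2.67]), np.float64(0.15)) 0.09
0 30 1 (array([ 1.32,  0.78, -1.08,  2.22,  1.7 ,  0.43,  0.47]), np.float64(0.19)) 0.05
0 35 0 (array([ 1.08,  0.6 , -0.72,  2.28,  2.61,  0.2 ,  2.62]), np.float64(0.01)) 0.01
0 35 1 (array([ 1.35,  0.8 , -1.08,  2.27,  2.04,  0.41,  0.18]), np.float64(0.19)) False
90 20 0 (array([ 0.83,  0.78, -0.44,  1.58, -0.01,  0.98,  0.44]), np.float64(0.79)) 0.77
90 20 1 (array([-0.12,  1.07,  1.08,  1.62, -1.16,  1.44, -1.92]), np.float64(0.03)) 0.17
90 22 0 (array([ 0.85,  0.8 , -0.44,  1.57, -0.04,  1.  ,  0.46]), np.float64(0.81)) 0.75
90 22 1 (array([-0.1 ,  1.08,  1.08,  1.6 , -1.18,  1.48, -1.91]), np.float64(0.01)) 0.17
90 25 0 (array([ 0.87,  0.82, -0.45,  1.54, -0.08,  1.03,  0.5 ]), np.float64(0.82)) 0.72
90 25 1 (array([ 0.01,  0.99,  0.9 ,  1.58, -1.07,  1.41, -1.96]), np.float64(0.12)) 0.15
90 30 0 (array([ 0.9 ,  0.86, -0.45,  1.51, -0.14,  1.09,  0.56]), np.float64(0.82)) 0.66
90 30 1 (array([ 0.06,  1.03,  0.9 ,  1.54, -1.11,  1.51, -1.93]), np.float64(0.08)) 0.1
90 35 0 (array([ 0.92,  0.9 , -0.46,  1.47, -0.19,  1.15,  0.61]), np.float64(0.81)) 0.6
90 35 1 (array([ 0.1 ,  1.08,  0.9 ,  1.5 , -1.15,  1.6 , -1.91]), np.float64(0.04)) 0.05
[ 1.22  0.19 -0.86  2.12  0.07  0.57  1.85]
```

```bash
python3 - <<'E'
from plan import *
rel=lambda q,c,dr:round(float((q-c)@dr),4)
robot.gripper_to(0.0); st('closed')
c,Rm,dr=push(0,20,1,0.0)
robot.move_linear(c-.03*dr+[0,0,.05],velocity=.15,frame=Rm); x=st(); print(x['qpos'].round(2))
robot.move_linear(c-.015*dr,velocity=.12); x=st('low'); print(x['qpos'].round(2))
h=robot.move_linear(c+.008*dr,velocity=.025,threshold=8); x=st(f'push {h}'); print(rel(x['ee_pos'],c,dr))
im=robot.grab_frame('scene'); cv2.imwrite('pics/pushx.png',cv2.resize(im[100:220,130:250,::-1],(600,600),interpolation=cv2.INTER_CUBIC))
robot.move_linear(x['ee_pos']-.03*dr,velocity=.12)
robot.move_linear(x['ee_pos']-.06*dr+[0,0,.16],velocity=.25); st('back')
cc=cam('wrist'); im=robot.grab_frame('wrist'); np.savez('v5.npz',K=cc[0],R=cc[1],t=cc[2],im=im)
x0,y0,w,hh,S=190,120,120,125,5
im=cv2.resize(im[:,:,::-1],(800,600)); cv2.imwrite('pics/v5.png',im)
E
```

```text
closed t 26.75 p [ 0.4782 -0.2083  0.1947] F [ 0.1  0.1 -0. ] M [0.07 0.19 0.  ] op 0.0002
 t 27.64 p [ 0.5183 -0.2116  0.0917] F [ 0.6  0.  -0. ] M [ 0.1   0.22 -0.03] op 0.0005
[ 0.93  0.42 -0.62  2.12  0.38  0.36  1.56]
low t 28.23 p [ 0.5333 -0.2125  0.0418] F [0.2 0.2 0.3] M [ 0.09  0.14 -0.05] op 0.0005
[ 0.8   0.51 -0.49  2.11  0.47  0.26  1.47]
push True t 28.88 p [ 0.5485 -0.2135  0.0405] F [-1.7  0.1  2.8] M [ 0.07  0.61 -0.08] op 0.0006
0.0003
back t 30.12 p [ 0.4885 -0.2098  0.1998] F [-0.2  0.1  0.2] M [0.09 0.13 0.04] op 0.0005
```

View pics/v5.png

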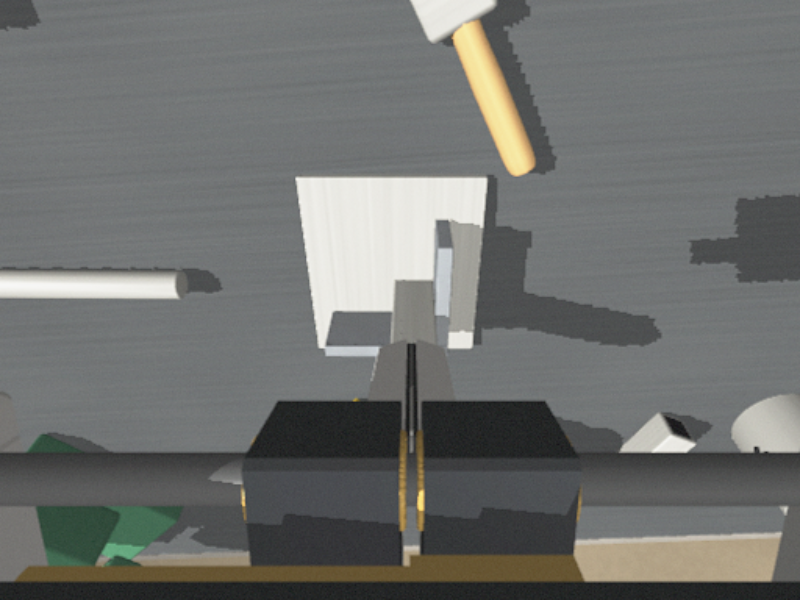

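View pics/pushx.png

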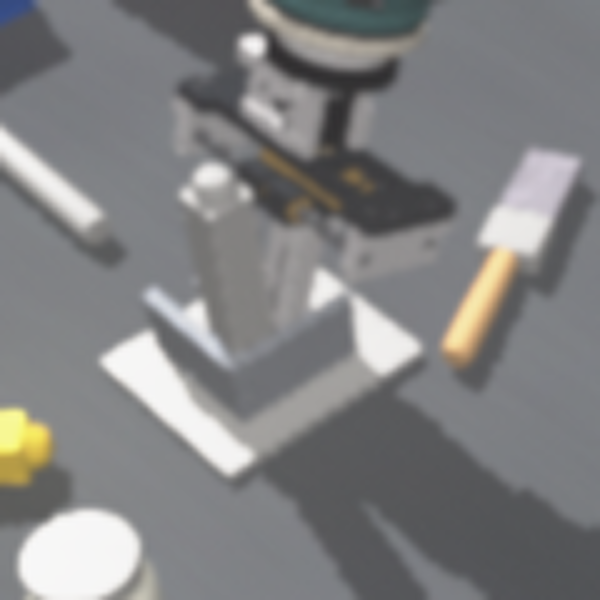

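```bash
python3 - <<'E'
from plan import *
rel=lambda q,c,dr:round(float((q-c)@dr),4)
c,Rm,dr=push(90,30,0,0.0)
p=c-.06*dr; p[2]=.23
robot.move_ptp(p,Rm); x=st('above'); print(x['qpos'].round(2))
robot.move_linear(c-.05*dr+[0,0,.03],velocity=.2)
robot.move_linear(c-.012*dr,velocity=.12); x=st('low')
h=robot.move_linear(c+.008*dr,velocity=.025,threshold=8); x=st(f'push {h}'); print(rel(x['ee_pos'],c,dr))
robot.move_linear(x['ee_pos']-.05*dr,velocity=.15)
robot.move_linear(x['ee_pos']-.07*dr+[0,0,.17],velocity=.25); x=st('back'); print(x['qpos'].round(2))
E
python3 - <<'E'
from plan import *
d=np.load('v5.npz')['im']; x0,y0,w,h,S=190,115,120,110,5
cv2.imwrite('pics/c5.png',cv2.convertScaleAbs(cv2.resize(d[y0:y0+h,x0:x0+w,::-1],None,fx=S,fy=S,interpolation=cv2.INTER_CUBIC),alpha=1.2))
c=ld('v5.npz')
def pr(l): return (((toP(c,[corner+RS@np.array(q) for q in l])-[x0,y0])+.5)*S-.5).round(0).tolist()
print('foot ideal',pr([(-.03,0,0),(-.03,-.03,0)]),'xwall base',pr([(0,-.08,0),(0,-.03,0)]),'ywall base end',pr([(-.079,0,0)]))
E
```

```text
above t 31.41 p [ 0.5714 -0.3059  0.2295] F [ 0.6 -0.6  0.2] M [-0.46 -0.03 -0.01] op 0.0009
[ 0.94  0.68 -0.47  1.34 -0.18  1.42  0.51]
low t 32.92 p [ 0.5747 -0.2593  0.0391] F [ 0.  -1.   0.2] M [-0.56 -0.03 -0.03] op 0.0006
push True t 33.49 p [ 0.5752 -0.2458  0.0383] F [-0.5 -2.9  1.4] M [-0.96 -0.03 -0.08] op 0.0006
0.0009
back t 34.81 p [ 0.5704 -0.315   0.207 ] F [-0.3 -0.1 -0.1] M [-0.5  -0.1  -0.03] op 0.0002
[ 0.94  0.71 -0.46  1.34 -0.17  1.4   0.53]
foot ideal [[434.0, 315.0], [309.0, 315.0]] xwall base [[112.0, 418.0], [312.0, 418.0]] ywall base end [[440.0, 127.0]]
```

View pics/c5.png

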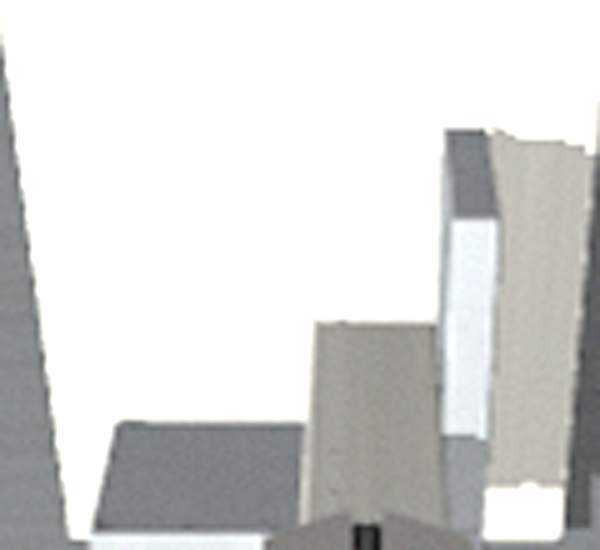

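```bash
python3 - <<'E'
from plan import *
robot.move_ptp([.478,-.2085,.215],T3); st()
cc=cam('wrist'); d=robot.grab_frame('wrist'); np.savez('v6.npz',K=cc[0],R=cc[1],t=cc[2],im=d)
x0,y0,w,h,S=190,115,120,110,5
cv2.imwrite('pics/c6.png',cv2.convertScaleAbs(cv2.resize(d[y0:y0+h,x0:x0+w,::-1],None,fx=S,fy=S,interpolation=cv2.INTER_CUBIC),alpha=1.2))
def pr(l): return (((toP(cc,[corner+RS@np.array(q) for q in l])-[x0,y0])+.5)*S-.5).round(0).tolist()
print('foot ideal',pr([(-.03,0,0),(-.03,-.03,0)]),'xwall base',pr([(0,-.08,0),(0,-.03,0)]),'ywall base end',pr([(-.079,0,0)]))
im=robot.grab_frame('scene'); cv2.imwrite('pics/fs.png',cv2.resize(im[:,:,::-1],(800,600)))
im=cv2.resize(im[100:220,130:250,::-1],(600,600),interpolation=cv2.INTER_CUBIC); cv2.imwrite('pics/fsc.png',im)
E
```

```text
t 36.11 p [ 0.4782 -0.2089  0.2149] F [0.3 0.4 0.6] M [0.09 0.14 0.01] op 0.0009
foot ideal [[429.0, 317.0], [310.0, 317.0]] xwall base [[122.0, 415.0], [312.0, 414.0]] ywall base end [[434.0, 138.0]]
```

View pics/c6.png

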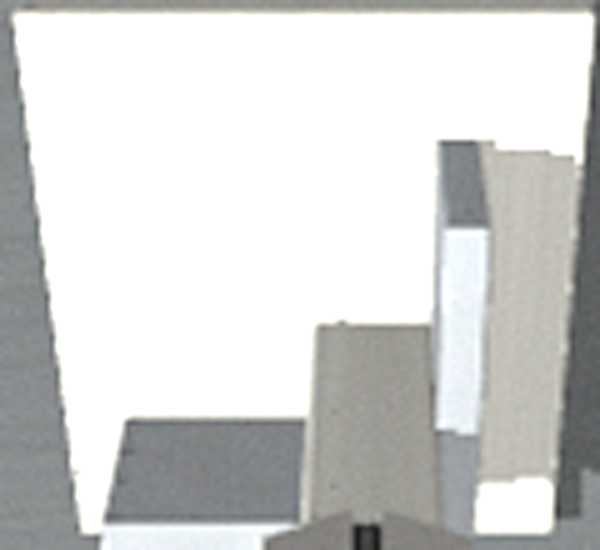

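View pics/fsc.png

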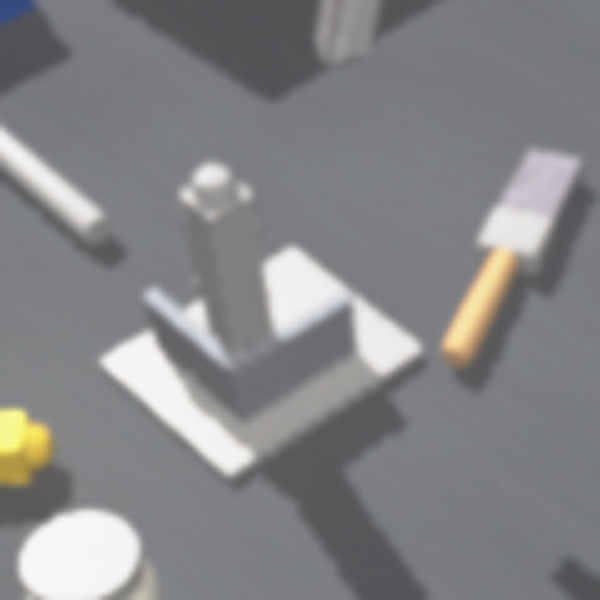

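View pics/fs.png

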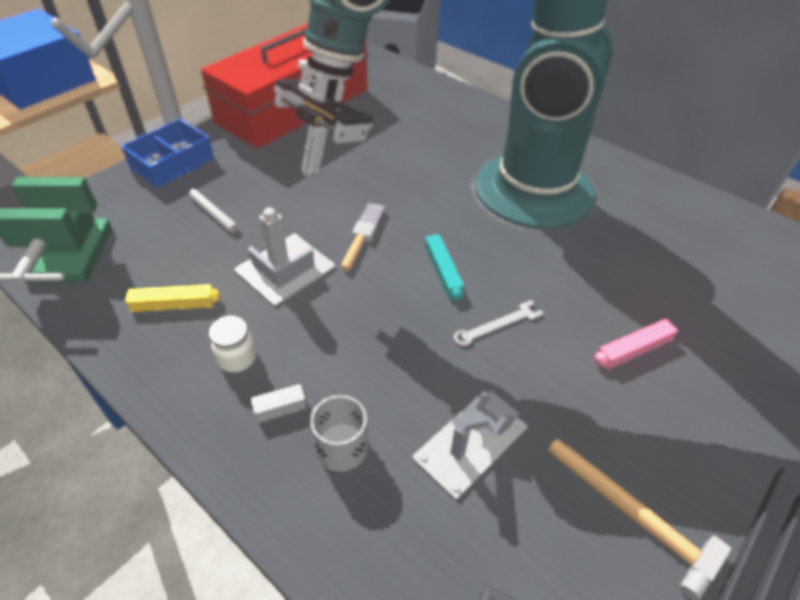

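The foot edge is at row 324 and the x-wall base at row 420, a 96 px spacing against 98 predicted for snug. Its right edge at column 433 meets the y-wall base line at about 433, the edges are parallel, and the bystanders look unmoved. I'll hand it in.

```bash
python3 - <<'E'
from rig import robot
print(robot.sign_off(), robot.get_state()['time'])
E
```

```text
the job is handed in; nothing more can be done
the job is handed in; nothing more can be done
```

The post is standing upright in the corner stop, cut end down and cap up, square to the stop and against both walls. I handed the job in after about 36 s, with the gripper well clear of it.

**What I did:** I laid the post in the 45-degree rest with its foot against the end plate and let go of it there. I then regripped it at a new angle, stood it on the stop's plate and released it.

**What went wrong and how I fixed it:** the first check after release showed about 1.8 mm of gap to the x-wall and about 0.5 mm to the y-wall. I nudged the foot in with closed fingers, once in +x and once in +y.

**Last checks:** the final wrist picture puts the foot within about 1 mm of snug on both walls, with its edges parallel to them. In the scene picture the post is upright and the other things are where they were. Contact forces were only a few newtons whenever I read them. I took no further picture after hand-in.

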